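# Time the pulley and lock it with the pawl

### The arm

A 6-joint arm with a two-finger parallel gripper is mounted at the origin on a cart in front of the work surface, level with it; the furniture and walls round the work are solid. World frame = base frame: x ahead of the robot, y to its left, z up, the work surface at z = 0. Lengths are in m, angles in rad, forces in N, time in s.
With the tool pointing down it reaches from about 0.35 to 0.775 m from the base axis. Payload 7.3 kg.
Tool frame: the origin (TCP) lies at the very end of the fingers, on their centre line; the grasp point (between the pads) lies 19 mm behind it (r.grip_depth is the distance from the TCP to the grasp point, in m); z points along the fingers, y is the line along which they close (so a half turn about z gives the same grasp; the last joint's range is limited). The gripper opens to 92 mm and grips with 3 to 60 N. Pads are 19 mm wide; open, the fingers measure 130 mm over their backs; the gripper's body (75 mm by 190 mm) begins 47 mm behind the grasp point.
Start: joints at [1.131, 0.342, 1.524, -0, 1.275, -0.146], TCP at [0.152, 0.503, 0.227] pointing down, gripper open.
Joint ranges: [-2.53, 2.53], [-0.77, 2.02], [0.04, 2.7], [-1, 4.14], [0.28, 2.66], [-3.11, 3.11]. Speed limits (rad/s): [2.57, 2.57, 3.14, 3.14, 3.14, 3.14].

### API

Orientations are given as a unit quaternion [x, y, z, w].
In Python, from bench import r, viewer gives the robot as it stands.
- The arm moves only by the tool servo_tool, never from a script. Its argument "commands" is a list of rows, each an object with "dp": the shift along the tool's x, y, z in mm, a list of three; "twist": the turn about the tool's z in rad; "claw": the closure, from 0 (fully open) to 1 (shut). A call has exactly 5 rows; each row shifts and turns the commanded pose from where the row before left it, along the tool's axes as they then stand; what a row does not reach is not made up. A row lasts 1/12 s, in which the tool goes at most 41.7 mm and 7.16 degrees, less where a joint would pass 70% of its speed; a pose out of reach is approached as far as the arm can. A call with a gripper value outside its range is refused whole. The fingers move at their own pace and stop on an object; "grip_force" is the grip in N (left out, the last holds). Time passes only in rows, so rows that do not move let the fingers close, or fill a call up. It gives the time, the measured TCP pose, the force, the opening and the grip force at its end, in the units of the state.
- r.read_state(): the state, without advancing time (a new reading comes with each control period).
- viewer.capture(name): name is "side" or "top" or "wrist"; returns a dict with "img" (480x640x3 uint8, red, green, blue), "fovy" (degrees; the focal length in pixels is half the picture's height over the tangent of half this angle, whatever the lens; pixels are square), "cx", "cy" (the principal point, pixels), "rvec" (rotation vector, rad) and "tvec" (3), from world to camera coordinates, as OpenCV has them. Camera axes: x right, y down, z forward; pixel columns grow to the right and rows downward; lengths in m; the calibration is good to about 2 mm. A picture is of the moment at which its call begins. There is no depth.
- r.job_done(): hands the job in; it is judged then, once.
Trained networks look in a picture, given as the dict that the camera call returned (one of the last four; its "shot" number tells which), for a name from the list of things; names that differ only in an ending like _2 or _b are one class to them, and where a whole thing is asked for, a point or a joint stands for the part that bears it (a point fixed in the world has none). Each returns a list of dicts, best first, with "p" (0 to 1); they miss things now and then, are a little off and sometimes report something else, mostly with a low value. They report only what shows in the picture. A call takes as long as a camera call.
- viewer.silhouettes(picture, query): "mask" (480x640 bool, what is visible of it) and "rect" ([left, top, right, bottom] in pixels, round what is visible of it).
The state is a dict: "time_s": time; "q": joint angles; "qd": joint speeds; "joint_torque": joint torques, N m; "ee_pos": TCP position; "tcp_rot": TCP orientation; "ft_force": force on the tool from outside, world axes, zero at the start; "moment": the same for the moment, N m; "gripper_width": finger opening in m; "grasp_force": force on a finger pad.
Only numpy, scipy, OpenCV 4.12 (cv2) and the standard library are available. Lean on these libraries where they do the work, as an engineer would, in place of code of your own. Each camera call takes 0.05 s, during which the arm holds its last target. There are 200 camera calls.

### The job

Take the pulley on the sloping panel by its rim and turn it until the engraved mark faces the fixed pointer, then swing the pawl lever fully home so that its nose sits in the gap of the missing tooth and the pulley is locked on its mark. Leave the small loose things round the timing head where they lie.

Things in the scene. Friction and masses are not known exactly. Their poses are not given: they have to be found in the camera images.
- timing_head: Grey steel stand of a wire-feed timing head, fixed to the bench; foot 225 mm deep (x) by 270 mm wide. Its top is a panel of 225 x 270 mm that slopes 33 degrees to the bench, low edge towards the robot. Origin on the bench under the panel's middle; z up, x away from the robot, y to its left. It may be turned about z.
- pulley_centre (a point): Point on the pulley's axis in the plane of the rim's front face, 34 mm in front of the panel; fixed to the panel. z: the pulley's axis, out of the panel, up and towards the robot, 33 degrees from vertical; x: up the slope, to the pointer; y: left along the panel. Rim: plain aluminium ring, 140 mm outer and 116 mm inner diameter, to be pinched across its 12 mm by a tool square to the panel.
- pulley_hub (a point): Front of the pulley's hub bolt, on its axis, 15 mm behind the rim's front face; the hub cap is 34 mm wide. The flat web round it is 22 mm behind the rim's front face, so the rim can be gripped to 20 mm depth inside and 23 mm outside. Behind that is the toothed ring (148 mm diameter, 35 teeth and one wide gap where a tooth is missing, a quarter turn clockwise of the mark).
- mark (a point): Engraved dark radial line, 3 mm wide, on the pulley, running along the web, over the rim's front face and down the outside of the rim; this point is the middle of the line on the rim's front face, 64 mm from the axis. At the start it stands 35 to 85 degrees round to the left of the pointer.
- pointer_tip (a point): Tip of the dark wedge-shaped steel pointer fixed to the panel at the top of the pulley, in the plane of the rim's front face, 74.7 mm from the axis, just outside the rim.
- pulley (a joint): Angle of the pulley in rad: 0 when the mark is exactly at the pointer, positive when the mark stands round to the left (anticlockwise, seen from in front of the panel). Its stiff bearing (0.15 N m, 2 to 3 N at the rim) keeps it where it is left.
- pawl_pivot (a point): Front of the pivot of the pawl lever, on the panel to the right of the pointer, 78 mm up the slope and 100 mm to the right of the pulley's axis, 15 mm behind the plane of the rim's front face.
- pawl_knob (a point): Middle of the front end of the pawl lever's black round knob: 18 mm diameter, square to the panel, gripping length 32 mm back from this end; the end is 20 mm in front of the plane of the rim's face. 148 mm from the pivot, straight down the slope from it when home.
- pawl (a joint): Angle of the dark steel pawl lever in rad: 0 home (straight down the slope, at its stop, nose in the gap), growing as it swings right, away from the pulley, to 0.75. It stays where left (0.08 N m, under 1 N at the knob). The round nose, 11 mm wide, 78 mm from the pivot, enters the 17 mm gap only with the mark within about 3 degrees of the pointer; else it stops on a tooth at 0.06 to 0.1 rad.
- cell_aa: Loose round battery cell, 50 x 15 mm, lying on the bench to the left of the stand; a bystander. Origin under its centre.
- adapter_white: Loose white plug adapter, 48 x 16 x 9 mm, on the bench to the left of the stand; a bystander. Origin under its centre.
- ink_tin: Loose flat red-lidded tin, 74 x 52 x 16 mm, on the bench to the right of the stand; a bystander. Origin under its centre.

How it is judged:
By the outcome, as a careful person would: the job done as asked, in the order asked, and still so for the second after the job is handed in, with the robot touching nothing.
It also fails if it takes over 48 s, if anything falls off the work surface, if the arm or the gripper's body presses on something with over 40 N, if the wrist force passes 120 N, or if a joint passes its speed limit or range.

## Working session

There is one attempt and no reset: what is moved stays moved. The work goes in short steps, Python scripts to look and compute and a tool call to move; the robot and the scene stay as the last step left them, time stands still between calls to the robot, and variables do not carry over. Pictures are saved under pics/ and viewed, at most 10 in all, crops included, and the job is handed in when it is done.

Besides the shell and the picture viewer there is one more tool, called after "Request:" as name([rows], argument=value, ...), one row to a line, values as JSON. servo_tool: Moves the arm, as the interface text tells. Its arguments: {"type":"object","properties":{"commands":{"type":"array"},"grip_force":{"type":"number"}},"required":["commands"]}

```bash
ls; mkdir -p pics; python3 - <<'E'
from bench import r, viewer
import cv2,pickle,numpy as np
s=r.read_state(); print(s)
D={}
for n in ("side","top"):
    c=viewer.capture(n); D[n]=c
    print(n,c["fovy"],c["cx"],c["cy"],c["rvec"],c["tvec"])
    for q in ("pulley","pawl","pawl_knob","pointer_tip","mark"):
        try:
            for d in viewer.silhouettes(c,q)[:2]: print(q,d["p"],d["rect"])
        except Exception as e: print(q,e)
pickle.dump(D,open("d.pkl","wb"))
cv2.imwrite("pics/a.png",D["side"]["img"][:,:,::-1]);cv2.imwrite("pics/b.png",D["top"]["img"][:,:,::-1])
E
```

```text
pics
{'time_s': 0.0, 'q': array([ 1.13099222e+00,  3.42712996e-01,  1.52505139e+00, -2.97769824e-05,
        1.27539931e+00, -1.45997802e-01]), 'qd': array([ 0.00162356,  0.0004569 , -0.00055242,  0.00121051,  0.00031629,
       -0.00024108]), 'joint_torque': array([-5.43943825e-04, -4.31248355e+01, -2.44217777e+01,  7.19388644e-02,
        5.59698092e-02, -1.19373485e-04]), 'ee_pos': array([0.15184206, 0.5021182 , 0.22603802]), 'tcp_rot': array([ 1.46371003e-01,  9.89229454e-01, -7.56175437e-04, -2.13169793e-04]), 'ft_force': array([0.19347468, 0.33001604, 0.32821877]), 'moment': array([-0.00304221, -0.03858897,  0.00367549]), 'grasp_force': 0.0, 'gripper_width': 0.0915623068816393}
side 46.99073657500521 315.1373623919185 238.25529824815305 [ 0.4777835  -2.64674505  1.26434415] [0.49728029 0.22205139 0.89854031]
pulley 0.64 [257.0, 222.1, 338.2, 297.1]
pawl 0.64 [267.6, 200.1, 358.0, 231.8]
pawl 0.41 [254.1, 217.6, 338.7, 297.0]
pawl_knob 0.83 [269.7, 200.5, 359.0, 229.6]
pointer_tip 0.73 [213.2, 185.9, 359.5, 349.4]
pointer_tip 0.61 [256.9, 220.2, 339.0, 298.6]
mark 0.79 [255.4, 219.6, 337.6, 297.9]
top 47.240089067677914 322.2168764229934 243.1080558976134 [ 2.10524767 -2.11642947  0.18794203] [0.02490777 0.55068457 0.87901163]
pulley 0.84 [281.3, 189.1, 373.8, 277.5]
pawl 0.62 [374.6, 170.1, 430.7, 269.1]
pawl_knob 0.8 [374.9, 168.7, 432.2, 272.1]
pawl_knob 0.72 [278.3, 186.2, 371.4, 275.9]
pointer_tip 0.95 [242.0, 153.0, 428.3, 300.3]
pointer_tip 0.65 [429.1, 251.4, 467.9, 287.0]
mark 0.77 [277.2, 186.9, 371.8, 277.5]
```

View pics/a.png

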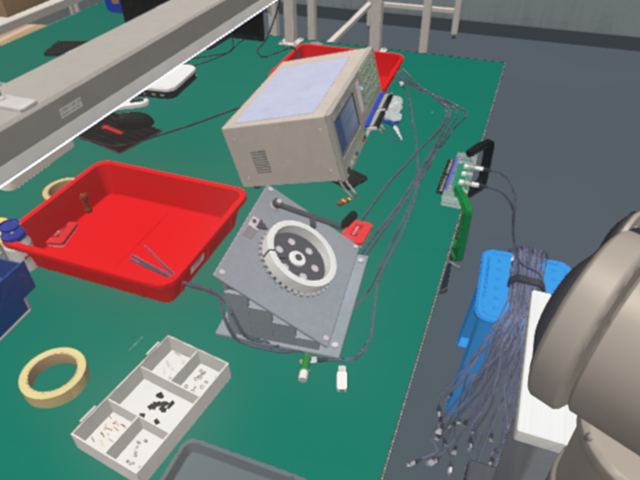

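View pics/b.png

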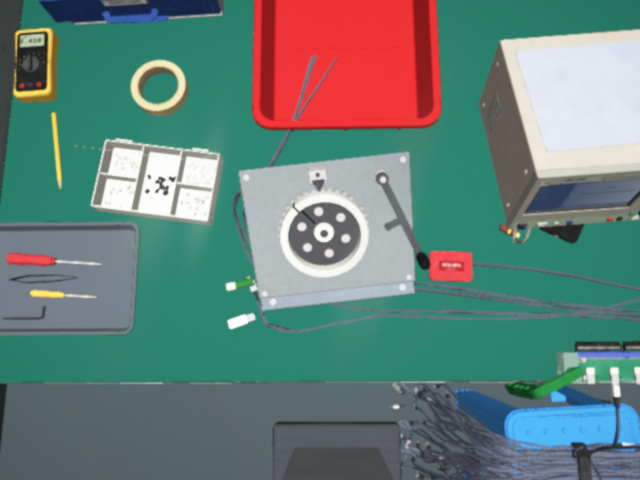

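The side view shows the stand around (290,270), with the pulley at (298,257) and the lever at upper left. In the top view the hub is at (323,233), pointer at (318,185), mark at about (297,207), pivot at (382,179) and knob at (423,261). I'll zoom in on both.

```bash
python3 - <<'E'
import cv2,pickle
D=pickle.load(open("d.pkl","rb"))
def crop(n,x0,y0,w,h,k):
    im=cv2.resize(D[n]["img"][y0:y0+h,x0:x0+w,::-1],None,fx=k,fy=k,interpolation=cv2.INTER_CUBIC)
    for i in range(0,w,20):
        cv2.line(im,(i*k,0),(i*k,8),(0,0,255),1); cv2.putText(im,str(x0+i),(i*k+2,18),0,.35,(0,0,255))
    for j in range(0,h,20):
        cv2.line(im,(0,j*k),(8,j*k),(0,0,255),1); cv2.putText(im,str(y0+j),(10,j*k+4),0,.35,(0,0,255))
    cv2.imwrite(f"pics/c_{n}.png",im)
crop("top",235,150,200,150,4); crop("side",210,180,160,120,5)
E
```

```text
(no output)
```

View pics/c_top.png

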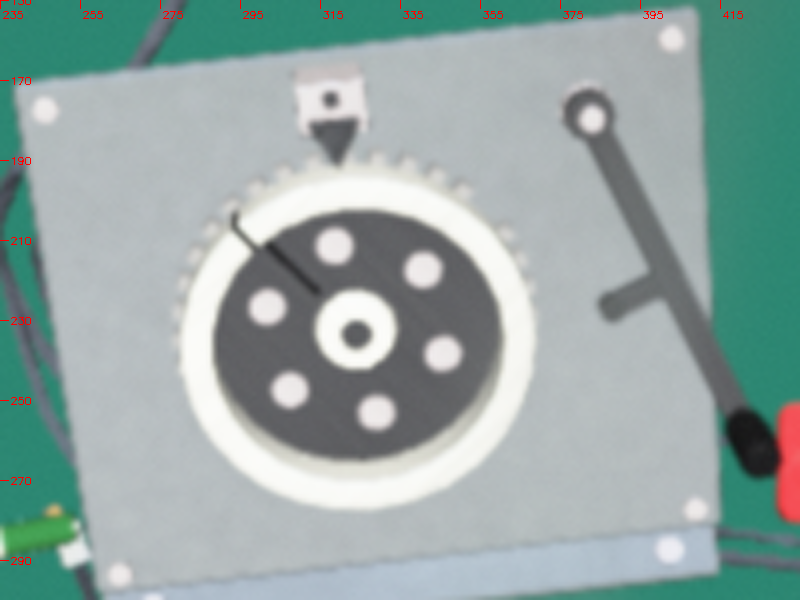

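View pics/c_side.png

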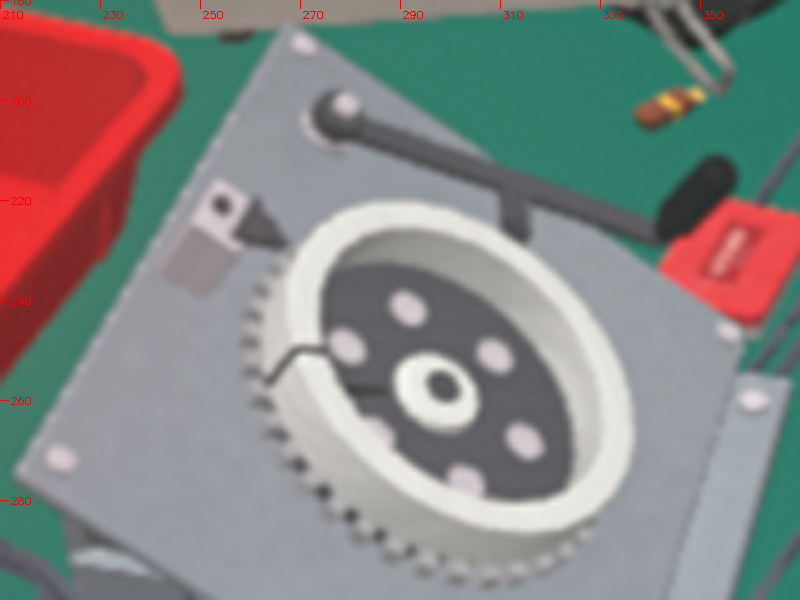

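In the crops, the mark crosses the rim face at about top (297.7,209) and side (272.6,249.8). The pawl is open and its knob end is at top (425,265) and side (354,214). Next is a fit to the pose.

```bash
cat > h.py <<'E'
import numpy as np,cv2
from scipy.spatial.transform import Rotation as Ro
def proj(c,P):
    f=240/np.tan(np.radians(c["fovy"])/2)
    K=np.array([[f,0,c["cx"]],[0,f,c["cy"]],[0,0,1.]])
    return cv2.projectPoints(np.asarray(P,float).reshape(-1,1,3),np.array(c["rvec"]),np.array(c["tvec"]),K,None)[0].reshape(-1,2)
def Rp(yaw):
    s,c=np.sin(np.radians(33)),np.cos(np.radians(33))
    return Ro.from_euler('z',yaw).as_matrix()@np.array([[c,0,-s],[0,1,0],[s,0,c]])
def model(th,pa):
    return np.array([[0,0,-15],[74.7,0,0],[78,-100,-15],[78-148*np.cos(pa),-100-148*np.sin(pa),20],[64*np.cos(th),64*np.sin(th),0]])/1e3
E
python3 - <<'E'
from h import *
import pickle
from scipy.optimize import least_squares
D=pickle.load(open("d.pkl","rb"))
O={"top":[[324.2,233.6],[319.4,191.4],[382.9,179.9],[425,265],[297.7,208.9]],"side":[[298.5,257.1],[267.5,229.1],[279.1,200.7],[354,214],[272.5,249.8]]}
def res(p):
    W=p[:3]+model(p[4],p[5])@Rp(p[3]).T
    return np.r_[[ (proj(D[n],W)-O[n]).ravel() for n in O]].ravel()
s=least_squares(res,[.5,0,.15,0,.9,.5])
print(s.x.round(4),np.degrees(s.x[3:6]).round(1)); print(s.fun.reshape(2,5,2).round(1))
np.save("pose.npy",s.x); print((s.x[:3]+model(s.x[4],s.x[5])@Rp(s.x[3]).T).round(4))
J=s.jac;print(np.sqrt(np.diag(np.linalg.inv(J.T@J))).round(4))
E
```

```text
[0.5478 0.0164 0.1167 0.1131 0.6279 0.3688] [ 6.5 36.  21.1]
[[[ 0.3  0.4]
  [ 0.5  0.9]
  [-0.1  0.2]
  [ 0.1  0.4]
  [-0.3  0.4]]

 [[-0.1 -0.2]
  [-0.4 -0.3]
  [-0.5  0.2]
  [-0.3 -0.1]
  [-1.1 -0.3]]]
[[ 0.5559  0.0174  0.1041]
 [ 0.61    0.0235  0.1573]
 [ 0.6322 -0.0746  0.1466]
 [ 0.5042 -0.1428  0.1007]
 [ 0.5867  0.0587  0.1449]]
[0.0008 0.0009 0.0012 0.0088 0.0231 0.0129]
```

```bash
cat >> h.py <<'E'
def plan(target,psi,n):
    """rows (tool axes, mm / rad) from the measured pose to world target with tool y at angle psi (deg); tool down"""
    from bench import r
    s=r.read_state(); R=Ro.from_quat(s["tcp_rot"]); p0=np.array(s["ee_pos"]); M=R.as_matrix()
    cur=np.degrees(np.arctan2(M[1,1],M[0,1])); d=(psi-cur+180)%360-180
    print("t",round(s["time_s"],2),"at",p0.round(4),"psi",round(cur,1),"z",M[:,2].round(3),"F",np.round(s["ft_force"],1),"w",round(s["gripper_width"],4),"g",round(s["grasp_force"],1))
    w=(target-p0)/n*1000; tw=-np.radians(d)/n
    for i in range(n):
        print(i,(M.T@w).round(1),round(tw,3)); M=M@Ro.from_euler('z',tw).as_matrix()
def rimpt(theta,depth,tshift=4):
    """TCP and psi to pinch rim at angle theta(deg), depth of tip below face (vertical mm)"""
    x=np.load("pose.npy"); R=Rp(x[3]); t=np.radians(theta)
    rad=np.array([np.cos(t),np.sin(t),0]); tan=np.array([np.sin(t),-np.cos(t),0])
    P=x[:3]+R@(rad*.064+tan*tshift/1e3)-[0,0,depth/1e3]; v=R@rad
    return P,np.degrees(np.arctan2(v[1],v[0]))
E
python3 - <<'E'
from h import *
P,psi=rimpt(99,-60); print(P,psi); plan(P,psi,15)
for th in (99,90,81): print(th,rimpt(th,17))
E
```

```text
[0.5355119  0.07929152 0.17334968] 104.04922086014707
t 0.6 at [0.152  0.5025 0.2267] psi 73.2 z [ 0.  0. -1.] F [-0.6 -0.3  0.3] w 0.0916 g 0.0
0 [-32.6 -19.6   3.6] -0.036
1 [-31.9 -20.8   3.6] -0.036
2 [-31.1 -21.9   3.6] -0.036
3 [-30.3 -23.    3.6] -0.036
4 [-29.5 -24.1   3.6] -0.036
5 [-28.6 -25.1   3.6] -0.036
6 [-27.7 -26.1   3.6] -0.036
7 [-26.7 -27.1   3.6] -0.036
8 [-25.7 -28.1   3.6] -0.036
9 [-24.7 -29.    3.6] -0.036
10 [-23.7 -29.8   3.6] -0.036
11 [-22.6 -30.7   3.6] -0.036
12 [-21.5 -31.5   3.6] -0.036
13 [-20.3 -32.2   3.6] -0.036
14 [-19.1 -32.9   3.6] -0.036
99 (array([0.5355119 , 0.07929152, 0.09634968]), np.float64(104.04922086014707))
90 (array([0.54387754, 0.08040537, 0.10182932]), np.float64(96.48278114428682))
81 (array([0.55233903, 0.07994408, 0.10725532]), np.float64(88.91634142842658))
```

Request:
servo_tool([
  {"dp": [-32.6,-19.6,2],"twist": -0.036,"claw": 0.5},
  {"dp": [-31.9,-20.8,2],"twist": -0.036,"claw": 0.5},
  {"dp": [-31.1,-21.9,2],"twist": -0.036,"claw": 0.5},
  {"dp": [-30.3,-23,2],"twist": -0.036,"claw": 0.5},
  {"dp": [-29.5,-24,2],"twist": -0.036,"claw": 0.5},
], grip_force=15)

```text
time_s: 1.02
ee_pos: [0.2805, 0.3602, 0.2168]
tcp_rot: [0.056, 0.998, 0.0, 0.0]
ft_force: [0.4, 1.2, 0.5]
gripper_width: 0.0631
grasp_force: 0.0
```

Tracking is good and the tool stays vertical. I'll continue.

Request:
servo_tool([
  {"dp": [-28.6,-25,3],"twist": -0.036,"claw": 0.5},
  {"dp": [-27.7,-26,3],"twist": -0.036,"claw": 0.5},
  {"dp": [-26.7,-27,3],"twist": -0.036,"claw": 0.5},
  {"dp": [-25.7,-28,3],"twist": -0.036,"claw": 0.5},
  {"dp": [-24.7,-29,3],"twist": -0.036,"claw": 0.5},
])

```text
time_s: 1.43
ee_pos: [0.4086, 0.2193, 0.2018]
tcp_rot: [-0.034, 0.999, 0.0, 0.0]
ft_force: [0.8, 1.0, -0.8]
gripper_width: 0.0461
grasp_force: 0.0
```

Request:
servo_tool([
  {"dp": [-23.7,-29.8,3],"twist": -0.036,"claw": 0.5},
  {"dp": [-22.6,-30.7,3],"twist": -0.036,"claw": 0.5},
  {"dp": [-21.5,-31.5,3],"twist": -0.036,"claw": 0.5},
  {"dp": [-20.3,-32.2,3],"twist": -0.036,"claw": 0.5},
  {"dp": [-19.1,-32.9,3],"twist": -0.036,"claw": 0.5},
])

```text
time_s: 1.85
ee_pos: [0.5366, 0.0782, 0.1867]
tcp_rot: [-0.124, 0.992, 0.0, 0.0]
ft_force: [0.9, 0.4, 0.3]
gripper_width: 0.0461
grasp_force: 0.0
```

```bash
python3 - <<'E'
from h import *
from bench import viewer
P,psi=rimpt(99,17); plan(P,psi,5)
c=viewer.capture("wrist"); im=c["img"][:,:,::-1].copy()
x=np.load("pose.npy"); R=Rp(x[3])
W=x[:3]+model(x[4],x[5])@R.T
a=np.radians(np.arange(0,360,6)); rim=np.c_[.07*np.cos(a),.07*np.sin(a),0*a]; rim2=rim*58/70
for p in proj(c,np.r_[x[:3]+rim@R.T,x[:3]+rim2@R.T]): cv2.circle(im,tuple(int(v) for v in p.round()),1,(0,0,255),-1)
for p in proj(c,W): cv2.circle(im,tuple(int(v) for v in p.round()),4,(255,0,255),1)
cv2.imwrite("pics/w1.png",im)
E
```

```text
t 1.85 at [0.5366 0.0782 0.1867] psi 104.2 z [ 0.  0. -1.] F [0.9 0.4 0.3] w 0.0461 g 0.0
0 [ 0.2  0.3 18.1] 0.001
1 [ 0.2  0.3 18.1] 0.001
2 [ 0.2  0.3 18.1] 0.001
3 [ 0.2  0.3 18.1] 0.001
4 [ 0.2  0.3 18.1] 0.001
```

View pics/w1.png

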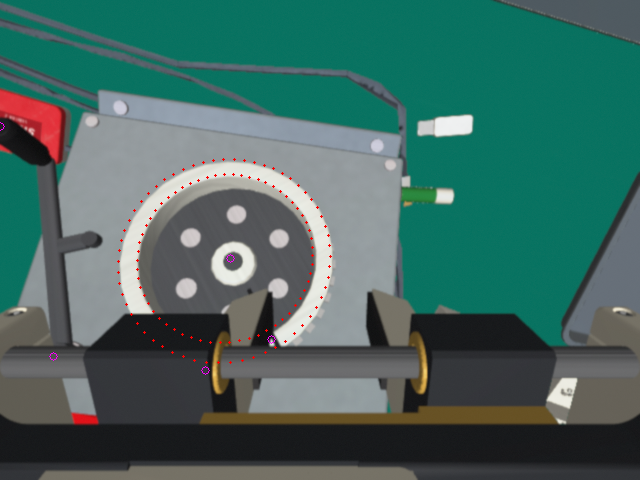

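The wrist view shows the rim centred near (226,265), with the fit overlay agreeing to 3-4 px. The fingers straddle the left rim at about (270,330). Descending.

Request:
servo_tool([
  {"dp": [0,0.3,20],"twist": 0,"claw": 0.5},
  {"dp": [0,0.3,20],"twist": 0,"claw": 0.5},
  {"dp": [0,0.3,20],"twist": 0,"claw": 0.5},
  {"dp": [0,0.3,18],"twist": 0,"claw": 0.5},
  {"dp": [0,0.3,12],"twist": 0,"claw": 0.5},
])

```text
time_s: 2.32
ee_pos: [0.5341, 0.0811, 0.0958]
tcp_rot: [-0.123, 0.992, -0.0, -0.001]
ft_force: [-32.0, -10.2, 64.8]
gripper_width: 0.0457
grasp_force: 37.2
```

Request:
servo_tool([
  {"dp": [0,0,0],"twist": 0,"claw": 0.75},
  {"dp": [0,0,0],"twist": 0,"claw": 0.9},
  {"dp": [0,0,0],"twist": 0,"claw": 0.95},
  {"dp": [0,0,0],"twist": 0,"claw": 0.95},
  {"dp": [0,0,0],"twist": 0,"claw": 0.95},
])

```text
time_s: 2.73
ee_pos: [0.5348, 0.0804, 0.0972]
tcp_rot: [-0.123, 0.992, -0.001, -0.0]
ft_force: [-2.8, -4.3, 4.7]
gripper_width: 0.0174
grasp_force: 2.6
```

```bash
python3 - <<'E'
from h import *
P,psi=rimpt(81,17); plan(P,psi,5)
for a in range(99,80,-3): print(a,rimpt(a,17))
E
```

```text
t 2.73 at [0.5348 0.0804 0.0972] psi 104.1 z [-0.    -0.002 -1.   ] F [-2.8 -4.3  4.7] w 0.0174 g 2.6
0 [-3.4 -1.  -2. ] 0.053
1 [-3.4 -0.8 -2. ] 0.053
2 [-3.5 -0.6 -2. ] 0.053
3 [-3.5 -0.4 -2. ] 0.053
4 [-3.5 -0.2 -2. ] 0.053
99 (array([0.5355119 , 0.07929152, 0.09634968]), np.float64(104.04922086014707))
96 (array([0.53827698, 0.07983692, 0.09817385]), np.float64(101.52025948985282))
93 (array([0.54106808, 0.08020854, 0.10000207]), np.float64(98.99947484104095))
90 (array([0.54387754, 0.08040537, 0.10182932]), np.float64(96.48278114428682))
87 (array([0.54669768, 0.08042686, 0.10365061]), np.float64(93.9660874475327))
84 (array([0.54952076, 0.08027296, 0.10546093]), np.float64(91.44530279872083))
81 (array([0.55233903, 0.07994408, 0.10725532]), np.float64(88.91634142842658))
```

Request:
servo_tool([
  {"dp": [0,0,-2],"twist": 0,"claw": 1},
  {"dp": [0,0,0],"twist": 0,"claw": 1},
  {"dp": [0,0,0],"twist": 0,"claw": 1},
  {"dp": [0,0,0],"twist": 0,"claw": 1},
  {"dp": [0,0,0],"twist": 0,"claw": 1},
], grip_force=20)

```text
time_s: 3.15
ee_pos: [0.5368, 0.0806, 0.0992]
tcp_rot: [-0.123, 0.992, -0.001, 0.002]
ft_force: [4.9, -3.9, -3.2]
gripper_width: 0.0115
grasp_force: 19.3
```

Request:
servo_tool([
  {"dp": [-3.4,-0.25,-2.2],"twist": 0.053,"claw": 1},
  {"dp": [-3.4,-0.25,-2.2],"twist": 0.053,"claw": 1},
  {"dp": [-3.4,-0.25,-2.2],"twist": 0.053,"claw": 1},
  {"dp": [-3.4,-0.25,-2.2],"twist": 0.053,"claw": 1},
  {"dp": [-3.4,-0.25,-2.2],"twist": 0.053,"claw": 1},
])

```text
time_s: 3.57
ee_pos: [0.5512, 0.0824, 0.1092]
tcp_rot: [0.011, 1.0, -0.0, -0.001]
ft_force: [-2.9, -2.5, -2.4]
gripper_width: 0.0114
grasp_force: 20.4
```

```bash
python3 - <<'E'
from h import *
from bench import viewer
P,psi=rimpt(81,17); plan(P,psi,5)
c=viewer.capture("top"); im=c["img"][150:300,235:435,::-1]
cv2.imwrite("pics/t2.png",cv2.resize(im,None,fx=4,fy=4,interpolation=cv2.INTER_CUBIC))
E
```

```text
t 3.57 at [0.5512 0.0824 0.1092] psi 88.8 z [-0.003 -0.    -1.   ] F [-2.9 -2.5 -2.4] w 0.0114 g 20.4
0 [-0.2 -0.5  0.4] -0.0
1 [-0.2 -0.5  0.4] -0.0
2 [-0.2 -0.5  0.4] -0.0
3 [-0.2 -0.5  0.4] -0.0
4 [-0.2 -0.5  0.4] -0.0
```

View pics/t2.png

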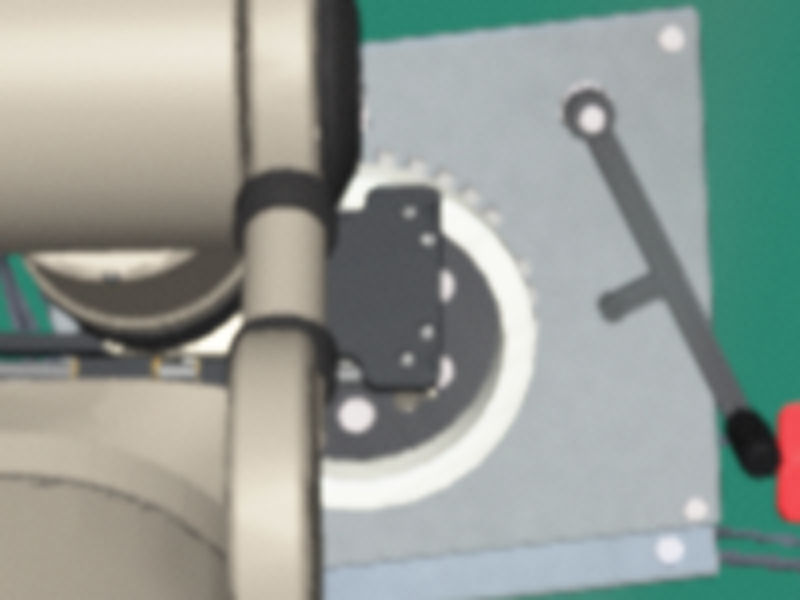

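The top view shows the arm over the left rim. The web holes (446,285) and (356,413) have turned clockwise about 16°, so the grip works. Now I'll release, go back and take a second stroke.

Request:
servo_tool([
  {"dp": [0,0,0],"twist": 0,"claw": 0.6},
  {"dp": [0,0,0],"twist": 0,"claw": 0.6},
  {"dp": [0,0,0],"twist": 0,"claw": 0.6},
  {"dp": [0,-1,0],"twist": 0,"claw": 0.6},
  {"dp": [0,-1,0],"twist": 0,"claw": 0.6},
])

```text
time_s: 4.03
ee_pos: [0.5522, 0.0806, 0.1098]
tcp_rot: [0.009, 1.0, 0.0, 0.0]
ft_force: [0.0, -0.1, -0.3]
gripper_width: 0.0356
grasp_force: 0.0
```

Request:
servo_tool([
  {"dp": [3.6,0.25,2.2],"twist": -0.053,"claw": 0.6},
  {"dp": [3.6,0.25,2.2],"twist": -0.053,"claw": 0.6},
  {"dp": [3.6,0.25,2.2],"twist": -0.053,"claw": 0.6},
  {"dp": [3.6,0.25,2.2],"twist": -0.053,"claw": 0.6},
  {"dp": [3.6,0.25,2.2],"twist": -0.053,"claw": 0.6},
])

```text
time_s: 4.45
ee_pos: [0.534, 0.0801, 0.0987]
tcp_rot: [-0.124, 0.992, 0.0, 0.0]
ft_force: [0.2, 1.3, 1.2]
gripper_width: 0.0364
grasp_force: 0.3
```

Request:
servo_tool([
  {"dp": [0,0,0],"twist": 0,"claw": 0.8},
  {"dp": [0,0,0],"twist": 0,"claw": 1},
  {"dp": [0,0,0],"twist": 0,"claw": 1},
  {"dp": [0,0,0],"twist": 0,"claw": 1},
  {"dp": [0,0,0],"twist": 0,"claw": 1},
])

```text
time_s: 4.87
ee_pos: [0.5344, 0.0803, 0.0989]
tcp_rot: [-0.123, 0.992, 0.0, 0.0]
ft_force: [-0.3, 0.6, 0.2]
gripper_width: 0.0136
grasp_force: 18.9
```

Request:
servo_tool([
  {"dp": [-3.8,-0.3,-2.4],"twist": 0.056,"claw": 1},
  {"dp": [-3.8,-0.3,-2.4],"twist": 0.056,"claw": 1},
  {"dp": [-3.8,-0.3,-2.4],"twist": 0.056,"claw": 1},
  {"dp": [-3.8,-0.3,-2.4],"twist": 0.056,"claw": 1},
  {"dp": [-3.8,-0.3,-2.4],"twist": 0.056,"claw": 1},
])

```text
time_s: 5.28
ee_pos: [0.5506, 0.0829, 0.1104]
tcp_rot: [0.018, 1.0, 0.001, -0.003]
ft_force: [-9.2, 5.7, 5.1]
gripper_width: 0.0134
grasp_force: 20.7
```

Request:
servo_tool([
  {"dp": [0,0,0],"twist": 0,"claw": 0.6},
  {"dp": [0,0,0],"twist": 0,"claw": 0.6},
  {"dp": [0,0,0],"twist": 0,"claw": 0.6},
  {"dp": [0,-1,0],"twist": 0,"claw": 0.6},
  {"dp": [0,-1,0],"twist": 0,"claw": 0.6},
])

```text
time_s: 5.7
ee_pos: [0.5531, 0.079, 0.1107]
tcp_rot: [0.017, 1.0, -0.0, 0.0]
ft_force: [0.2, -0.3, -0.1]
gripper_width: 0.0365
grasp_force: 0.0
```

Request:
servo_tool([
  {"dp": [0,0,-20],"twist": 0,"claw": 0.6},
  {"dp": [5,0,-25],"twist": -0.05,"claw": 0.6},
  {"dp": [30,0,-25],"twist": -0.05,"claw": 0.6},
  {"dp": [40,0,-5],"twist": -0.05,"claw": 0.6},
  {"dp": [40,0,0],"twist": -0.05,"claw": 0.6},
])

```text
time_s: 6.12
ee_pos: [0.4385, 0.0715, 0.1873]
tcp_rot: [-0.084, 0.996, -0.0, 0.002]
ft_force: [-0.9, -0.8, 0.6]
gripper_width: 0.0368
grasp_force: 0.0
```

```bash
python3 - <<'E'
from h import *
from bench import viewer,r
import pickle
print(r.read_state()["ee_pos"])
D={n:viewer.capture(n) for n in ("side","top","wrist")}
pickle.dump(D,open("d2.pkl","wb"))
a=cv2.resize(D["top"]["img"][150:300,235:435],None,fx=2,fy=2,interpolation=cv2.INTER_CUBIC)
b=cv2.resize(D["side"]["img"][180:300,210:370],None,fx=2.5,fy=2.5,interpolation=cv2.INTER_CUBIC)
w=cv2.resize(D["wrist"]["img"],(400,300))
im=np.vstack([np.hstack([a,b]),np.hstack([w,w*0])])
cv2.imwrite("pics/m3.png",im[:,:,::-1])
E
```

```text
[0.43845561 0.0714525  0.18726589]
```

View pics/m3.png

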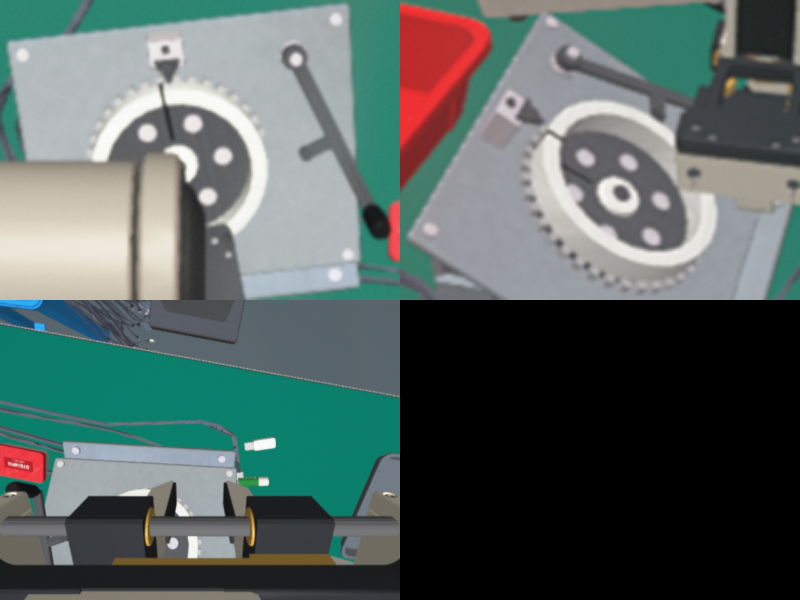

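The composite shows the mark just left of the pointer tip in both views, a few degrees short. I'll measure it numerically by sampling along circles at the mark and pointer radii.

```bash
cat >> h.py <<'E'
def ang(c,lo=-25,hi=35):
    x=np.load("pose.npy"); R=Rp(x[3]); th=np.arange(lo,hi,.25); t=np.radians(th); out={}
    g=cv2.cvtColor(c["img"],cv2.COLOR_RGB2GRAY).astype(np.float32)
    for name,rs in (("mark",(60,62,64,66,68)),("ptr",(78,80,82,84))):
        a=[]
        for q in rs:
            p=proj(c,x[:3]+(np.c_[q*np.cos(t),q*np.sin(t),0*t]/1e3)@R.T).astype(np.float32)
            v=cv2.remap(g,p[:,0].copy(),p[:,1].copy(),cv2.INTER_CUBIC).ravel()
            i=v.argmin(); d=np.clip(np.median(v)-v-25,0,None)*(abs(th-th[i])<10)
            a.append(round(float((d*th).sum()/max(d.sum(),1e-6)),1))
        out[name]=a
    return out
E
python3 - <<'E'
from h import *
import pickle
D=pickle.load(open("d2.pkl","rb"));E=pickle.load(open("d.pkl","rb"))
for n in ("top","side"): print(n,ang(D[n]),ang(E[n],20,60)["mark"])
E
```

```text
top {'mark': [6.2, 6.2, 6.2, 6.1, 6.1], 'ptr': [1.2, 0.7, 0.6, 0.5]} [37.6, 37.6, 37.5, 37.5, 37.5]
side {'mark': [3.5, 3.6, 3.6, 3.3, 3.5], 'ptr': [0.7, 0.8, 0.7, 0.6]} [35.7, 35.8, 35.8, 35.7, 36.1]
```

```bash
python3 - <<'E'
from h import *
P,psi=rimpt(93,15); print(P,psi); plan(P+[0,0,.06],psi,5)
E
```

```text
[0.54106808 0.08020854 0.10200207] 98.99947484104095
t 6.27 at [0.4356 0.0714 0.1858] psi 99.5 z [-0.001 -0.    -1.   ] F [1.3 0.4 1. ] w 0.0364 g 0.0
0 [-21.1  -1.8   4.7] 0.002
1 [-21.1  -1.7   4.7] 0.002
2 [-21.1  -1.7   4.7] 0.002
3 [-21.1  -1.6   4.7] 0.002
4 [-21.1  -1.6   4.7] 0.002
```

Request:
servo_tool([
  {"dp": [-21,-1.7,4],"twist": 0,"claw": 0.6},
  {"dp": [-21,-1.7,4],"twist": 0,"claw": 0.6},
  {"dp": [-21,-1.7,5],"twist": 0,"claw": 0.6},
  {"dp": [-21,-1.7,5],"twist": 0,"claw": 0.6},
  {"dp": [-21,-1.7,5],"twist": 0,"claw": 0.6},
])

```text
time_s: 6.68
ee_pos: [0.5457, 0.0805, 0.1624]
tcp_rot: [-0.083, 0.997, -0.0, 0.001]
ft_force: [0.2, 0.3, 0.2]
gripper_width: 0.0368
grasp_force: 0.0
```

Request:
servo_tool([
  {"dp": [0,0,20],"twist": 0,"claw": 0.6},
  {"dp": [0,0,20],"twist": 0,"claw": 0.6},
  {"dp": [0,0,15],"twist": 0,"claw": 0.6},
  {"dp": [0,0,5],"twist": 0,"claw": 0.6},
  {"dp": [0,0,0],"twist": 0,"claw": 0.6},
])

```text
time_s: 7.1
ee_pos: [0.5426, 0.0804, 0.1019]
tcp_rot: [-0.083, 0.997, 0.0, -0.002]
ft_force: [-6.5, -0.6, 4.1]
gripper_width: 0.0367
grasp_force: 3.3
```

Request:
servo_tool([
  {"dp": [0,0,0],"twist": 0,"claw": 0.8},
  {"dp": [0,0,0],"twist": 0,"claw": 1},
  {"dp": [0,0,0],"twist": 0,"claw": 1},
  {"dp": [0,0,0],"twist": 0,"claw": 1},
  {"dp": [0,0,0],"twist": 0,"claw": 1},
])

```text
time_s: 7.52
ee_pos: [0.5438, 0.0822, 0.103]
tcp_rot: [-0.083, 0.997, 0.002, 0.001]
ft_force: [-1.3, 6.0, 2.1]
gripper_width: 0.0122
grasp_force: 19.7
```

```bash
python3 - <<'E'
from h import *
from bench import viewer
P,psi=rimpt(93,15); plan(P,psi,1)
for n in ("top","side"): print(ang(viewer.capture(n)))
E
```

```text
t 7.52 at [0.5438 0.0822 0.103 ] psi 99.5 z [ 0.001  0.003 -1.   ] F [-1.3  6.   2.1] w 0.0122 g 19.7
0 [ 3.  -1.5  1. ] 0.008
{'mark': [-3.2, -3.8, -3.8, -3.3, -3.2], 'ptr': [-1.3, -1.4, -1.6, -1.8]}
{'mark': [-13.0, -17.4, -18.5, -20.7, -20.9], 'ptr': [-24.4, 0.8, 0.7, 0.6]}
```

Request:
servo_tool([
  {"dp": [-1.2,0,-0.8],"twist": 0.017,"claw": 1},
  {"dp": [-1.2,0,-0.8],"twist": 0.017,"claw": 1},
  {"dp": [-1.2,0,-0.8],"twist": 0.017,"claw": 1},
  {"dp": [-1.2,0,-0.8],"twist": 0.017,"claw": 1},
  {"dp": [-0.6,0,-0.4],"twist": 0.01,"claw": 1},
])

```text
time_s: 8.03
ee_pos: [0.5475, 0.0825, 0.1057]
tcp_rot: [-0.044, 0.999, 0.001, -0.002]
ft_force: [-6.1, 2.5, 0.3]
gripper_width: 0.0124
grasp_force: 19.2
```

Request:
servo_tool([
  {"dp": [0,0,0],"twist": 0,"claw": 0.6},
  {"dp": [0,0,0],"twist": 0,"claw": 0.6},
  {"dp": [0,0,0],"twist": 0,"claw": 0.6},
  {"dp": [0,-1,0],"twist": 0,"claw": 0.6},
  {"dp": [0,-1,0],"twist": 0,"claw": 0.6},
])

```text
time_s: 8.45
ee_pos: [0.5493, 0.0793, 0.1065]
tcp_rot: [-0.044, 0.999, 0.0, 0.001]
ft_force: [0.1, -1.1, 0.3]
gripper_width: 0.036
grasp_force: 0.2
```

Request:
servo_tool([
  {"dp": [0,0,-20],"twist": 0,"claw": 0.6},
  {"dp": [5,0,-25],"twist": 0,"claw": 0.6},
  {"dp": [35,0,-20],"twist": 0,"claw": 0.6},
  {"dp": [40,0,0],"twist": 0,"claw": 0.6},
  {"dp": [40,0,0],"twist": 0,"claw": 0.6},
])

```text
time_s: 8.87
ee_pos: [0.4291, 0.0684, 0.1722]
tcp_rot: [-0.044, 0.999, -0.0, 0.002]
ft_force: [0.3, -0.9, -1.1]
gripper_width: 0.0367
grasp_force: 0.0
```

```bash
python3 - <<'E'
from h import *
from bench import viewer
D={}
for n in ("top","side"): D[n]=viewer.capture(n); print(ang(D[n],-20,20))
k=5
a=cv2.resize(D["top"]["img"][165:265,280:360],None,fx=k,fy=k,interpolation=cv2.INTER_CUBIC)
b=cv2.resize(D["side"]["img"][205:305,250:330],None,fx=k,fy=k,interpolation=cv2.INTER_CUBIC)
cv2.imwrite("pics/m4.png",np.hstack([a,b])[:,:,::-1])
E
```

```text
{'mark': [5.3, 5.3, 5.4, 5.3, 5.3], 'ptr': [1.0, 0.6, 0.6, 0.5]}
{'mark': [2.2, 2.6, 2.8, 2.8, 3.0], 'ptr': [0.7, 0.9, 0.7, 0.6]}
```

View pics/m4.png

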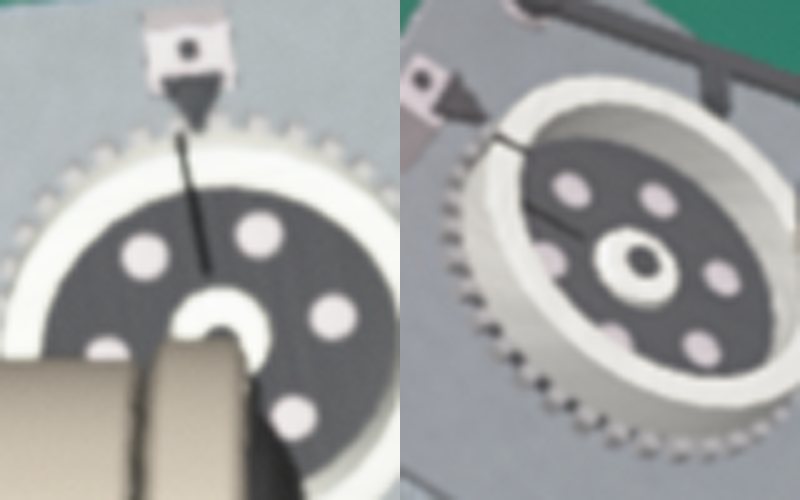

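```bash
cp pose.npy pose0.npy; python3 - <<'E'
from h import *
import pickle
from scipy.optimize import least_squares
D=pickle.load(open("d.pkl","rb"))
O={"top":[[324.2,233.6],[319.4,191.4],[382.9,179.9],[425,265],[297.7,208.9]],"side":[[298.5,257.1],[267.5,229.1],[279.1,200.7],[354,214],[272.5,249.8]]}
a=np.radians(np.arange(0,360,1.)); ci=np.c_[np.cos(a),np.sin(a),0*a]
def ext(c,C,R,rad):
    p=proj(c,C+(ci*rad)@R.T); return np.r_[p.min(0),p.max(0)]  # l,t,r,b
oT=(280,None,368.3,277.5); iT=(288.3,202.2,360.7,None); oS=(None,220.2,336.8,286.2)
def res(p):
    R=Rp(p[3]); W=p[:3]+model(p[4],p[5])@R.T; out=[]
    for k,n in enumerate(O):
        s=p[6+2*k:8+2*k]
        e=proj(D[n],W)+s-O[n]; e[3]*=.5; out+=list(e.ravel()); out+=list(s)
        for rad,o in ((.07,oT if n=="top" else oS),(.058,iT if n=="top" else (None,)*4)):
            q=ext(D[n],p[:3],R,rad)+np.r_[s,s]
            out+=[q[i]-o[i] for i in range(4) if o[i] is not None]
    return np.array(out)
s=least_squares(res,np.r_[np.load("pose0.npy")[:6],0,0,0,0])
print(s.x.round(4),np.degrees(s.x[3:6])); print(s.fun.round(1))
J=s.jac;print(np.sqrt(np.diag(np.linalg.inv(J.T@J))).round(4))
E
```

```text
[ 0.5474  0.0168  0.1171  0.112   0.6243  0.3716 -0.103  -0.3614  0.3878
  0.1234] [ 6.41818583 35.76991037 21.28982954]
[-0.   0.2  0.2  0.7 -0.3 -0.   0.   0.1 -0.5  0.  -0.1 -0.4  0.4  0.3
 -0.4 -0.3 -0.1  0.4  0.3 -0.1  0.  -0.2  0.   0.3  0.1 -0.1 -0.7 -0.3
  0.4  0.1  0.  -0.2  0.3]
[0.0015 0.0016 0.0026 0.0093 0.0221 0.0201 0.953  0.8018 0.7385 0.9203]
```

Request:
servo_tool([
  {"dp": [-22,-1.5,2],"twist": -0.015,"claw": 0.6},
  {"dp": [-22,-1.5,2],"twist": -0.015,"claw": 0.6},
  {"dp": [-22,-1.5,2],"twist": -0.015,"claw": 0.6},
  {"dp": [-22,-1.5,2],"twist": -0.015,"claw": 0.6},
  {"dp": [-22,-1.5,2],"twist": -0.015,"claw": 0.6},
])

```text
time_s: 9.38
ee_pos: [0.5412, 0.0741, 0.1613]
tcp_rot: [-0.082, 0.997, -0.0, 0.001]
ft_force: [-0.5, 0.7, 0.5]
gripper_width: 0.0365
grasp_force: 0.0
```

```bash
python3 - <<'E'
from h import *
P,psi=rimpt(93,14); plan(P,psi,4)
E
```

```text
t 9.38 at [0.5412 0.0741 0.1613] psi 99.4 z [ 0.001 -0.    -1.   ] F [-0.5  0.7  0.5] w 0.0365 g 0.0
0 [-0.2  1.5 14.6] 0.002
1 [-0.2  1.5 14.6] 0.002
2 [-0.2  1.5 14.6] 0.002
3 [-0.2  1.5 14.6] 0.002
```

Request:
servo_tool([
  {"dp": [0,2,18],"twist": 0,"claw": 0.6},
  {"dp": [0,2,18],"twist": 0,"claw": 0.6},
  {"dp": [0,2,14],"twist": 0,"claw": 0.6},
  {"dp": [0,2,8],"twist": 0,"claw": 0.6},
  {"dp": [0,0,0],"twist": 0,"claw": 0.7},
], grip_force=35)

```text
time_s: 9.8
ee_pos: [0.5375, 0.0823, 0.1016]
tcp_rot: [-0.082, 0.997, 0.0, -0.001]
ft_force: [0.3, -0.0, 0.1]
gripper_width: 0.0337
grasp_force: 0.0
```

Request:
servo_tool([
  {"dp": [0,0,0],"twist": 0,"claw": 0.85},
  {"dp": [0,0,0],"twist": 0,"claw": 1},
  {"dp": [0,0,0],"twist": 0,"claw": 1},
  {"dp": [0,0,0],"twist": 0,"claw": 1},
  {"dp": [0,0,0],"twist": 0,"claw": 1},
])

```text
time_s: 10.22
ee_pos: [0.5394, 0.0814, 0.1046]
tcp_rot: [-0.082, 0.997, -0.001, 0.002]
ft_force: [1.3, -3.7, 3.9]
gripper_width: 0.0106
grasp_force: 34.9
```

Request:
servo_tool([
  {"dp": [-1.4,0,-0.9],"twist": 0.02,"claw": 1},
  {"dp": [-1.4,0,-0.9],"twist": 0.02,"claw": 1},
  {"dp": [-1.4,0,-0.9],"twist": 0.02,"claw": 1},
  {"dp": [-1.4,0,-0.9],"twist": 0.02,"claw": 1},
  {"dp": [0,0,0],"twist": 0,"claw": 1},
])

```text
time_s: 10.63
ee_pos: [0.5438, 0.082, 0.1074]
tcp_rot: [-0.041, 0.999, -0.001, 0.0]
ft_force: [0.6, -5.8, 1.5]
gripper_width: 0.0105
grasp_force: 35.1
```

```bash
python3 - <<'E'
from h import *
from bench import viewer
c=viewer.capture("side"); print(ang(c,-7,10),ang(c,-5,9))
E
```

```text
{'mark': [-6.7, 8.2, 8.2, 8.4, 8.9], 'ptr': [0.7, 1.2, 2.3, 0.0]} {'mark': [7.8, 7.5, 7.6, 7.7, 8.2], 'ptr': [0.7, 1.4, 0.0, 0.0]}
```

Request:
servo_tool([
  {"dp": [0,0,0],"twist": 0,"claw": 0.6},
  {"dp": [0,0,0],"twist": 0,"claw": 0.6},
  {"dp": [0,0,0],"twist": 0,"claw": 0.6},
  {"dp": [0,0,0],"twist": 0,"claw": 0.6},
  {"dp": [0,0,-10],"twist": 0,"claw": 0.6},
])

```text
time_s: 11.1
ee_pos: [0.5423, 0.0832, 0.1155]
tcp_rot: [-0.042, 0.999, 0.0, -0.002]
ft_force: [-0.3, 0.1, 0.0]
gripper_width: 0.0358
grasp_force: 0.0
```

Request:
servo_tool([
  {"dp": [0,0,-30],"twist": 0,"claw": 0.6},
  {"dp": [20,0,-25],"twist": 0,"claw": 0.6},
  {"dp": [35,0,0],"twist": 0,"claw": 0.6},
  {"dp": [35,0,0],"twist": 0,"claw": 0.6},
  {"dp": [25,0,0],"twist": 0,"claw": 0.6},
])

```text
time_s: 11.52
ee_pos: [0.4265, 0.0735, 0.1727]
tcp_rot: [-0.042, 0.999, 0.0, -0.0]
ft_force: [-0.1, 0.6, 0.4]
gripper_width: 0.0372
grasp_force: 0.0
```

```bash
python3 - <<'E'
from h import *
from bench import viewer
P,psi=rimpt(93,14); plan(P,psi,1)
for n in ("top","side"): print(ang(viewer.capture(n),-20,20))
E
```

```text
t 11.52 at [0.4265 0.0735 0.1727] psi 94.8 z [-0.  0. -1.] F [-0.1  0.6  0.4] w 0.0372 g 0.0
0 [-114.7   -2.9   69.7] -0.074
{'mark': [0.3, 0.2, 0.2, 0.1, 0.1], 'ptr': [0.4, 0.7, 0.6, 0.5]}
{'mark': [-2.6, -2.6, -2.6, -2.6, -2.6], 'ptr': [0.7, 0.8, 0.7, 0.6]}
```

```bash
python3 - <<'E'
from h import *
from bench import viewer
D={n:viewer.capture(n) for n in ("top","side")}
k=10
a=cv2.resize(D["top"]["img"][170:230,300:340],None,fx=k,fy=k,interpolation=cv2.INTER_CUBIC)
b=cv2.resize(D["side"]["img"][210:270,250:290],None,fx=k,fy=k,interpolation=cv2.INTER_CUBIC)
x=np.load("pose.npy");R=Rp(x[3])
for im,n,o in((a,"top",(300,170)),(b,"side",(250,210))):
    for rr in (50,55,60,64,68,72,74.7,80,85,90):
        p=(proj(D[n],x[:3]+R@[rr/1e3,0,0])[0]-o+.5)*k; cv2.circle(im,tuple(int(v) for v in p),2,(255,0,0),-1)
cv2.imwrite("pics/m5.png",np.hstack([a,b])[:,:,::-1])
E
```

```text
(no output)
```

View pics/m5.png

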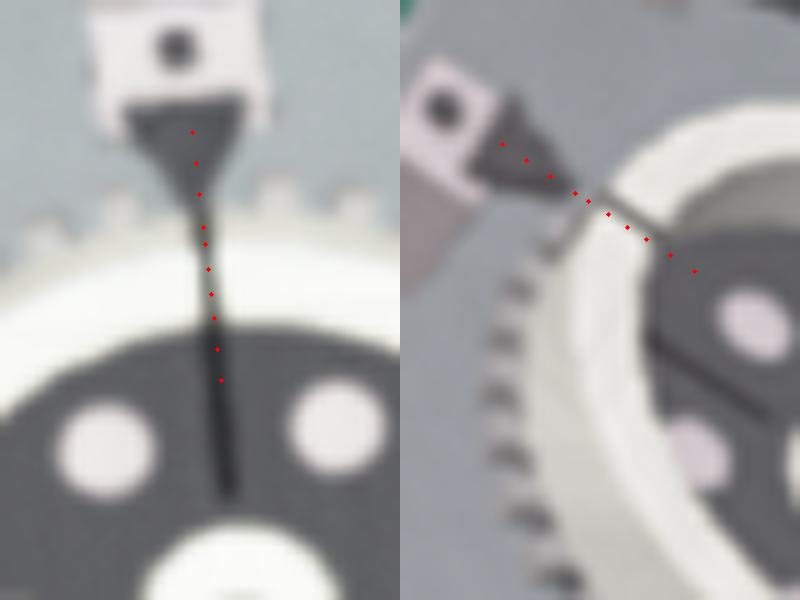

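In the top crop the mark runs straight on from the pointer tip (200,195 to 215,330). In the side crop the pointer axis passes about 1 px off the mark, which is roughly -1°. That is within tolerance, so I'll go to the pawl knob.

```bash
python3 - <<'E'
from h import *
x=np.load("pose.npy");R=Rp(x[3])
K=x[:3]+R@model(0,x[5])[3]; T=K+R@[0,0,-.014]; T[2]=K[2]-.018
print(K,T, "psi",90+np.degrees(x[3]))
K0=x[:3]+R@model(0,0)[3]; print("move",(K0-K)*1e3)
plan(T+[0,0,.07],90+np.degrees(x[3]),10)
E
```

```text
[ 0.50422107 -0.14284988  0.10071872] [ 0.51179726 -0.14198899  0.08271872] psi 96.48278114428683
move [-14.3150901   52.06700548  -5.41927507]
t 11.72 at [0.4296 0.0735 0.173 ] psi 94.8 z [ 0.002  0.    -1.   ] F [ 0.4 -0.2  0.4] w 0.0368 g 0.0
0 [ -6.4 -22.2   2. ] -0.003
1 [ -6.3 -22.2   2. ] -0.003
2 [ -6.3 -22.2   2. ] -0.003
3 [ -6.2 -22.2   2. ] -0.003
4 [ -6.1 -22.2   2. ] -0.003
5 [ -6.1 -22.2   2. ] -0.003
6 [ -6.  -22.3   2. ] -0.003
7 [ -5.9 -22.3   2. ] -0.003
8 [ -5.9 -22.3   2. ] -0.003
9 [ -5.8 -22.3   2. ] -0.003
```

Request:
servo_tool([
  {"dp": [-6.2,-22.2,1],"twist": -0.003,"claw": 0.45},
  {"dp": [-6.2,-22.2,1],"twist": -0.003,"claw": 0.45},
  {"dp": [-6.2,-22.2,1],"twist": -0.003,"claw": 0.45},
  {"dp": [-6.2,-22.2,1],"twist": -0.003,"claw": 0.45},
  {"dp": [-6.2,-22.2,1],"twist": -0.003,"claw": 0.45},
], grip_force=8)

```text
time_s: 12.13
ee_pos: [0.4716, -0.0357, 0.1671]
tcp_rot: [-0.049, 0.999, -0.0, 0.001]
ft_force: [-0.0, 0.4, 0.3]
gripper_width: 0.0505
grasp_force: 0.0
```

Request:
servo_tool([
  {"dp": [-6,-22.2,2],"twist": -0.003,"claw": 0.45},
  {"dp": [-6,-22.2,2],"twist": -0.003,"claw": 0.45},
  {"dp": [-6,-22.2,2],"twist": -0.003,"claw": 0.45},
  {"dp": [-6,-22.2,2],"twist": -0.003,"claw": 0.45},
  {"dp": [-6,-22.2,2],"twist": -0.003,"claw": 0.45},
])

```text
time_s: 12.55
ee_pos: [0.5129, -0.1434, 0.1568]
tcp_rot: [-0.057, 0.998, -0.0, 0.0]
ft_force: [0.6, 0.8, -0.4]
gripper_width: 0.0509
grasp_force: 0.0
```

```bash
python3 - <<'E'
from h import *
from bench import viewer
plan(np.array([.5118,-.142,.0827]),96.5,5)
c=viewer.capture("wrist"); im=c["img"][:,:,::-1].copy()
x=np.load("pose.npy");R=Rp(x[3]);K=model(0,x[5])[3]
for z in (0,-.014,-.03):
    p=proj(c,x[:3]+R@(K+[0,0,z]))[0]; print(p); cv2.circle(im,tuple(int(v) for v in p),4,(255,0,255),1)
cv2.imwrite("pics/w2.png",im)
E
```

```text
t 12.55 at [ 0.5129 -0.1434  0.1568] psi 96.5 z [ 0.001 -0.    -1.   ] F [ 0.6  0.8 -0.4] w 0.0509 g 0.0
0 [ 0.2  0.3 14.8] -0.0
1 [ 0.2  0.3 14.8] -0.0
2 [ 0.2  0.3 14.8] -0.0
3 [ 0.2  0.3 14.8] -0.0
4 [ 0.2  0.3 14.8] -0.0
[321.59428063 254.05574056]
[321.45756004 259.01723656]
[321.31905069 264.04364527]
```

View pics/w2.png

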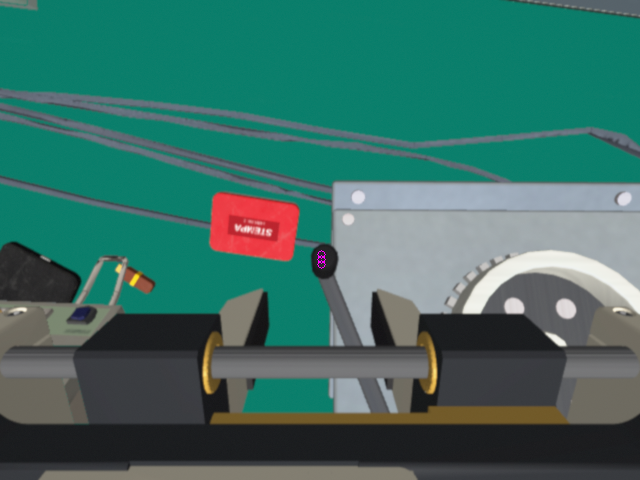

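The knob is at (324,260), matching the prediction, and centred between the fingers. Descend and pinch lightly.

Request:
servo_tool([
  {"dp": [0,0,20],"twist": 0,"claw": 0.45},
  {"dp": [0,0,20],"twist": 0,"claw": 0.45},
  {"dp": [0,0,18],"twist": 0,"claw": 0.45},
  {"dp": [0,0,10],"twist": 0,"claw": 0.45},
  {"dp": [0,0,5],"twist": 0,"claw": 0.5},
])

```text
time_s: 13.02
ee_pos: [0.5113, -0.1416, 0.0824]
tcp_rot: [-0.057, 0.998, 0.001, -0.001]
ft_force: [0.0, 0.1, -0.6]
gripper_width: 0.0476
grasp_force: 0.0
```

Request:
servo_tool([
  {"dp": [0,0,0],"twist": 0,"claw": 0.7},
  {"dp": [0,0,0],"twist": 0,"claw": 0.8},
  {"dp": [0,0,0],"twist": 0,"claw": 0.9},
  {"dp": [0,0,0],"twist": 0,"claw": 0.9},
  {"dp": [0,0,0],"twist": 0,"claw": 0.9},
])

```text
time_s: 13.43
ee_pos: [0.5118, -0.1418, 0.0848]
tcp_rot: [-0.057, 0.998, -0.0, 0.001]
ft_force: [0.4, 1.7, 1.0]
gripper_width: 0.0177
grasp_force: 8.1
```

Request:
servo_tool([
  {"dp": [3,10.2,2],"twist": 0,"claw": 0.9},
  {"dp": [2.4,10.5,1.5],"twist": 0,"claw": 0.9},
  {"dp": [1.7,10.7,1.1],"twist": 0,"claw": 0.9},
  {"dp": [0.8,8,0.5],"twist": 0,"claw": 0.9},
  {"dp": [0.3,4,0.2],"twist": 0,"claw": 0.9},
])

```text
time_s: 13.85
ee_pos: [0.4973, -0.0978, 0.0784]
tcp_rot: [-0.057, 0.998, 0.0, -0.001]
ft_force: [-2.5, -1.2, -1.3]
gripper_width: 0.0178
grasp_force: 8.0
```

Request:
servo_tool([
  {"dp": [0.1,3,0.1],"twist": 0,"claw": 0.9},
  {"dp": [0.1,3,0.1],"twist": 0,"claw": 0.9},
  {"dp": [0,3,0],"twist": 0,"claw": 0.9},
  {"dp": [0,2,0],"twist": 0,"claw": 0.9},
  {"dp": [0,0,0],"twist": 0,"claw": 0.9},
])

```text
time_s: 14.27
ee_pos: [0.4965, -0.0882, 0.0784]
tcp_rot: [-0.057, 0.998, 0.0, -0.0]
ft_force: [-2.7, -0.3, 1.7]
gripper_width: 0.018
grasp_force: 8.0
```

```bash
python3 - <<'E'
from h import *
x=np.load("pose.npy");R=Rp(x[3])
for a in (0,.03,.06,.1): print(a,(x[:3]+R@(model(0,a)[3])-(x[:3]+R@model(0,x[5])[3])+[.5118,-.1418,.0848]).round(4))
plan(np.array([.5,-.09,.08]),96.5,1)
E
```

```text
0 [ 0.4975 -0.0897  0.0794]
0.03 [ 0.498  -0.0941  0.0794]
0.06 [ 0.4987 -0.0985  0.0795]
0.1 [ 0.4998 -0.1043  0.0798]
t 14.27 at [ 0.4965 -0.0882  0.0784] psi 96.5 z [-0.  0. -1.] F [-2.7 -0.3  1.7] w 0.018 g 8.0
0 [-3.3 -2.1 -1.6] -0.0
```

It got to about 0 rad without blocking. I'll push on gently to feel the stop.

Request:
servo_tool([
  {"dp": [0,1,0],"twist": 0,"claw": 0.9},
  {"dp": [0,1,0],"twist": 0,"claw": 0.9},
  {"dp": [0,1,0],"twist": 0,"claw": 0.9},
  {"dp": [0,1,0],"twist": 0,"claw": 0.9},
  {"dp": [0,0,0],"twist": 0,"claw": 0.9},
])

```text
time_s: 14.68
ee_pos: [0.4964, -0.0869, 0.0784]
tcp_rot: [-0.057, 0.998, -0.002, 0.0]
ft_force: [-4.7, -11.1, -1.8]
gripper_width: 0.0177
grasp_force: 8.0
```

The stop is felt at 11 N. Relax slightly, open, retreat and verify.

Request:
servo_tool([
  {"dp": [0,-1.5,0],"twist": 0,"claw": 0.9},
  {"dp": [0,0,0],"twist": 0,"claw": 0.6},
  {"dp": [0,0,0],"twist": 0,"claw": 0.55},
  {"dp": [0,0,0],"twist": 0,"claw": 0.55},
  {"dp": [0,0,0],"twist": 0,"claw": 0.55},
])

```text
time_s: 15.1
ee_pos: [0.497, -0.0859, 0.0786]
tcp_rot: [-0.057, 0.998, 0.0, 0.001]
ft_force: [-0.3, 0.4, -0.6]
gripper_width: 0.0387
grasp_force: 0.0
```

Request:
servo_tool([
  {"dp": [0,0,-15],"twist": 0,"claw": 0.55},
  {"dp": [0,0,-25],"twist": 0,"claw": 0.55},
  {"dp": [5,0,-30],"twist": 0,"claw": 0.55},
  {"dp": [35,0,-15],"twist": 0,"claw": 0.55},
  {"dp": [35,0,0],"twist": 0,"claw": 0.55},
])

```text
time_s: 15.52
ee_pos: [0.424, -0.0952, 0.1664]
tcp_rot: [-0.057, 0.998, -0.002, 0.004]
ft_force: [-0.3, -1.0, -0.9]
gripper_width: 0.0411
grasp_force: 0.0
```

Request:
servo_tool([
  {"dp": [5,-30,0],"twist": 0,"claw": 0.55},
  {"dp": [5,-30,0],"twist": 0,"claw": 0.55},
  {"dp": [0,-30,0],"twist": 0,"claw": 0.55},
  {"dp": [0,-30,0],"twist": 0,"claw": 0.55},
  {"dp": [0,0,0],"twist": 0,"claw": 0.55},
])

```text
time_s: 15.93
ee_pos: [0.4267, -0.2196, 0.1639]
tcp_rot: [-0.055, 0.998, -0.002, 0.001]
ft_force: [-0.5, -0.7, -0.3]
gripper_width: 0.0412
grasp_force: 0.0
```

```bash
python3 - <<'E'
from h import *
from bench import viewer,r
print(r.read_state()["ft_force"])
x=np.load("pose.npy");R=Rp(x[3])
for n in ("top","side"):
    c=viewer.capture(n); print(n,ang(c,-20,20))
    K=proj(c,[x[:3]+R@(model(0,a)[3]+[0,0,-.008]) for a in (0,.05,.1)]).round(1)
    g=cv2.cvtColor(c["img"],cv2.COLOR_RGB2GRAY); u,v=K[0].astype(int); m=(g[v-12:v+13,u-12:u+13]<45)
    yy,xx=np.nonzero(m); print("knob pred",K.tolist(),"dark",len(xx), xx.mean()+u-12 if len(xx) else None, yy.mean()+v-12 if len(xx) else None)
E
```

```text
[-0.53495156 -0.66904029 -0.3176953 ]
top {'mark': [0.3, 0.2, 0.2, 0.1, 0.1], 'ptr': [0.4, 0.7, 0.6, 0.5]}
knob pred [[391.5, 272.8], [396.0, 272.2], [400.5, 271.4]] dark 0 None None
side {'mark': [-2.6, -2.6, -2.7, -2.6, -2.6], 'ptr': [0.7, 0.9, 0.7, 0.6]}
knob pred [[350.0, 235.5], [350.7, 233.1], [351.3, 230.6]] dark 0 None None
```

Request:
servo_tool([
  {"dp": [10,-40,0],"twist": 0,"claw": 0.55},
  {"dp": [10,-40,0],"twist": 0,"claw": 0.55},
  {"dp": [10,-40,0],"twist": 0,"claw": 0.55},
  {"dp": [10,-40,0],"twist": 0,"claw": 0.55},
  {"dp": [0,0,0],"twist": 0,"claw": 0.55},
])

```text
time_s: 16.45
ee_pos: [0.4033, -0.3837, 0.1633]
tcp_rot: [-0.055, 0.998, -0.002, 0.0]
ft_force: [-0.6, 0.3, 0.8]
gripper_width: 0.0412
grasp_force: 0.0
```

```bash
python3 - <<'E'
from h import *
from bench import viewer,r
import pickle
x=np.load("pose.npy");R=Rp(x[3])
E=pickle.load(open("d.pkl","rb"))
def dark(c,a):
    K=proj(c,[x[:3]+R@(model(0,a)[3]+[0,0,-.012])])[0]; g=cv2.cvtColor(c["img"],cv2.COLOR_RGB2GRAY); u,v=K.astype(int)
    p=g[v-11:v+12,u-11:u+12]; yy,xx=np.nonzero(p<p.min()+25); return K.round(1),p.min(),len(xx),round(xx.mean()+u-11,1),round(yy.mean()+v-11,1)
for n in ("top","side"):
    c=viewer.capture(n); print(n,ang(c,-20,20)); print("start",dark(E[n],x[5])); 
    for a in (0,.08): print("now",a,dark(c,a))
    for d in viewer.silhouettes(c,"pawl")[:2]: print(d["p"],d["rect"])
E
```

```text
top {'mark': [0.3, 0.2, 0.2, 0.1, 0.1], 'ptr': [0.4, 0.7, 0.6, 0.5]}
start (array([423.4, 262.4]), np.uint8(21), 143, np.float64(422.8), np.float64(260.3))
now 0 (array([391. , 271.8]), np.uint8(62), 131, np.float64(389.8), np.float64(269.9))
now 0.08 (array([398.3, 270.7]), np.uint8(62), 113, np.float64(390.4), np.float64(270.5))
0.59 [365.6, 172.8, 398.1, 279.2]
side {'mark': [-2.6, -2.6, -2.7, -2.6, -2.6], 'ptr': [0.7, 0.8, 0.7, 0.6]}
start (array([350.3, 217.6]), np.uint8(44), 151, np.float64(348.6), np.float64(219.1))
now 0 (array([348.9, 236.7]), np.uint8(47), 145, np.float64(347.0), np.float64(239.0))
now 0.08 (array([349.9, 232.9]), np.uint8(47), 119, np.float64(348.1), np.float64(237.6))
0.89 [270.1, 199.2, 355.6, 250.2]
```

```bash
python3 -c "
from bench import r; print(r.job_done())"
```

```text
the job is handed in; nothing more can be done
None
```

I turned the pulley to its pointer and swung the pawl home to its stop, so its nose should be in the gap, then handed the job in at about 17 s. The mark reads 0.4° (top camera) to 3.3° (side camera) past the pointer, and the limit for the gap is about 3°. I pressed about 65 N on the pulley web during the first descent, and I kept clear of the loose things but did not recheck their positions.

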